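Index the movement holder and hold its sprung jaw open

ROBOT

A 6-joint arm with a two-finger parallel gripper is mounted at the origin on the work surface. World frame = base frame: x ahead of the robot, y to its left, z up, the work surface at z = 0. Lengths are in m, angles in degrees, forces in N, time in s.
With the tool pointing down it reaches from about 0.325 to 0.925 m from the base axis. Payload 3.1 kg.
Tool frame: the origin (TCP) lies between the finger pads; the fingertips stand 19 mm ahead of it and the grasp point (between the pads) is the TCP (ctrl.tips_ahead is the distance from the TCP to the fingertips, in m); z points along the fingers, y is the line along which they close (so a half turn about z gives the same grasp; the last joint's range is limited). The gripper opens to 85 mm and grips with 20 to 120 N. Pads are 22 mm wide; open, the fingers measure 114 mm over their backs; the gripper's body (76 mm by 85 mm) begins 54 mm behind the grasp point. The pads swing forward as they close: fully open they stand 13 mm farther back than shut.
Start: joints at [69.488, 12.427, 92.441, -0, 75.132, -6.429], TCP at [0.152, 0.606, 0.25] pointing down, gripper open.
Joint ranges: [-157.48, 157.48], [-44.54, 120.13], [17.64, 146.25], [-64.5, 244.5], [7.68, 150.69], [-147.95, 147.95]. Speed limits (degrees/s): [159.86, 159.86, 180, 180, 180, 180].

INTERFACE

Orientations are given as [roll, pitch, yaw] about the fixed x, y, z axes, in that order (R = Rz(yaw) Ry(pitch) Rx(roll)).
In Python, from workcell import ctrl gives the robot as it stands.
- The arm moves only by the shell command python3 -m crank 'ROWS' [FORCE]. ROWS is JSON, a list of rows, each a list of 7 numbers: the shift along the tool's x, y, z in cm, then the turn, a rotation vector about the tool's x, y, z in rad, then the closure, from -1 (fully open) to 1 (shut), so that 0 is half open. A call has 1 to 12 rows; each row is the pose to reach, as a shift and turn from the pose commanded when the call began, along the tool's axes at that moment; what a row does not reach only later rows make up. A row lasts 1/12 s, in which the tool goes at most 41.7 mm and 7.16 degrees, less where a joint would pass 70% of its speed; a pose out of reach is approached as far as the arm can. A call with a gripper value outside its range is refused whole. The fingers move at their own pace and stop on an object; FORCE is the grip in N (left out, the last holds). Time passes only in rows, so rows that repeat a pose let the fingers close. It gives the time, the measured TCP pose, the force, the opening and the grip force at its end, in the units of the state.
- ctrl.observe(): the state, without advancing time (a new reading comes with each control period).
- ctrl.read_camera(name): name is "scene" or "top" or "wrist"; returns the picture (420x560x3 uint8, blue, green, red); there is no depth.
- ctrl.camera_model(name): a dict with "camera_matrix" (3x3 intrinsics, pixels), "rvec" (rotation vector, rad) and "tvec" (3), from world to camera coordinates, as OpenCV has them. Camera axes: x right, y down, z forward; pixel columns grow to the right and rows downward; lengths in m; the calibration is good to about 2 mm. A picture is of the moment at which its call begins: read the wrist's pose just before it. camera_model takes no time and is no camera call; for the wrist camera it gives the pose at the moment of the call.
- ctrl.finish_job(): hands the job in; it is judged then, once.
Trained networks look in the newest picture that a camera, given by its name, has taken for a name from the list of things; names that differ only in an ending like _2 or _b are one class to them, and where a whole thing is asked for, a point or a joint stands for the part that bears it (a point fixed in the world has none). Each returns a list of dicts, best first, with "confidence" (0 to 1); they miss things now and then, are a little off and sometimes report something else, mostly with a low value. They report only what shows in the picture. A call takes as long as a camera call.
- ctrl.recognise(target, camera): "location" ([x, y, z] in m, in world coordinates, good to about 4 mm: the middle of the surface that is visible of it).
- ctrl.cut_out(target, camera): "region" (420x560 bool, what is visible of it).
- ctrl.spot_point(target, camera): "location" ([x, y, z] in m, in world coordinates, good to about 4 mm: a listed point, or the origin of a listed thing).
The state is a dict: "time": time; "joint_pos": joint angles; "dq": joint speeds; "effort": joint torques, N m; "eef_pos": TCP position; "tool_rot": TCP orientation; "ft_force": force on the tool from outside, world axes, zero at the start; "ft_torque": the same for the moment, N m; "gripper_width": finger opening in m; "finger_force": force on a finger pad.
Only numpy, scipy, OpenCV 4.12 (cv2) and the standard library are available. Lean on these libraries where they do the work, as an engineer would, in place of code of your own. Each camera call takes 0.05 s, during which the arm holds its last target. There are 200 camera calls.

TASK

Turn the disc of the rotary movement holder, with its jaw still shut, until it clicks into its notch, where the handle points straight away from the index block. Then pull the handle out until the jaw's pointer is level with the mark on the scale plate, and finish still holding it there against its spring, so that a movement can be dropped in. Leave the other things on the bench where they are.

Things in the scene. Friction and masses are not known exactly. Their poses are not given: they have to be found in the camera images.
- axis (a point): Turning axis of the rotary movement holder, centre of the top face of its aluminium disc (150 mm across, 15 mm thick, top 45 mm above the bench). It has the axes of the bolted-down grey base (250 x 170 x 16 mm), whose place and yaw vary: z up, +x from the axis to the index block. With the disc in its notch the handle lies on the -x side, roughly towards the robot.
- index (a point): Middle of the top of the grey index block (45 x 40 mm, top 52 mm above the bench) on the base, 128 mm from the disc's axis. Its sprung brass plunger presses towards the disc's rim; two steel pins on the rim form the notch.
- turntable (a joint): Angle of the disc, rad, positive anticlockwise from above, stops at -1.5 and 0.6. 0: in the notch, handle straight opposite the index block. Starts between -1.15 and -0.5, stays where left. Riding over the first pin (about -0.23 to -0.11) takes some 7 N at the handle, then it drops into the notch and is held; pushed as hard again it would leave it on the far side.
- puller (a joint): How far the sprung jaw and its handle are pulled out along the disc's radius, m. 0: shut (inner stop); 0.030: pointer level with the mark; 0.050: outer stop. The spring pulls back with 4 N when shut and 10 N at the mark; let go, it snaps shut.
- handle (a point): The handle: upright black round post, 16 mm across, on the outer end of the steel puller bar (20 mm wide, top 57 mm above the bench); the post rises from the bar to 107 mm. This point: on its centre line, 85 mm above the bench, 112 mm from the disc's axis (plus puller). It turns with the disc, on which nothing else is above 65 mm. Its -x axis points radially outward, the way to pull.
- pointer (a point): Pointer: a narrow dark steel tab, 4 mm wide, sticking out sideways from the puller bar over the scale plate; this point is near its tip, on its centre line, 32 mm to the side of the bar's middle.
- mark (a point): The mark: the one dark line (2.5 mm wide, 18 mm long) across the aluminium scale plate beside the bar on the disc; it turns with the disc and is 30 mm radially outward from where the pointer rests when shut. This point is in the middle of the line.
- movement: Bystander, loose on the bench, to be left alone: a round brass clock movement, 52 mm across and 12 mm tall; origin at its underside.
- screwdriver: Bystander, loose on the bench, to be left alone: a wooden-handled screwdriver lying flat, 130 mm long; origin at its underside.
- loupe: Bystander, loose on the bench, to be left alone: a black eye loupe, a hollow cone 38 mm across and 28 mm tall; origin at its underside.
- tweezers: Bystander, loose on the bench, to be left alone: steel tweezers lying flat, 115 mm long; origin at its underside.
- dish: Bystander, loose on the bench, to be left alone: a glass dish, 70 mm across and 22 mm tall; origin at its underside.
- oil_jar: Bystander, loose on the bench, to be left alone: an amber oil jar with a black cap, 36 mm across and 45 mm tall; origin at its underside.
- parts_tray: Bystander, loose on the bench, to be left alone: a white four-part tray, 130 x 90 x 25 mm; origin at its underside.

How it is judged:
By the outcome, as a careful person would: the job done as asked, in the order asked, and still so for the second after the job is handed in, while the arm keeps its last pose, push and grip.
It also fails if it takes over 35 s, if anything falls off the work surface, if the arm or the gripper's body presses on something with over 40 N, if the wrist force passes 120 N, or if a joint passes its speed limit or range.

## Working session

There is one attempt and no reset: what is moved stays moved. The work goes in short steps, Python scripts to look and compute and a shell command to move; the robot and the scene stay as the last step left them, time stands still between calls to the robot, and variables do not carry over. Pictures are saved under pics/ and viewed, at most 10 in all, crops included, and the job is handed in when it is done.

```bash
mkdir -p pics; python3 - <<'E'
from workcell import ctrl
import cv2
s=ctrl.observe();print(s)
for c in("scene","top"):
    im=ctrl.read_camera(c);cv2.imwrite(f"pics/{c}0.png",im)
    for t in("axis","index","handle","pointer","mark"):
        for r in ctrl.spot_point(t,c)[:2]:print(c,t,r["location"],r["confidence"])
for t in("movement","screwdriver","loupe","tweezers","dish","oil_jar","parts_tray"):
    for r in ctrl.spot_point(t,"top")[:1]:print(t,r["location"],r["confidence"])
E
```

```text
{'time': 0.0, 'joint_pos': array([ 6.94906118e+01,  1.24756876e+01,  9.25285094e+01,  1.50960843e-04,
        7.51307627e+01, -6.42710485e+00]), 'dq': array([-0.07305772, -0.08807051,  0.06069837,  0.0907252 , -0.01152954,
        0.02140663]), 'effort': array([ 7.53037602e-04, -3.96842229e+01, -3.03854084e+01, -5.07367793e-05,
        9.72248556e-03, -1.69561474e-05]), 'eef_pos': array([0.15176563, 0.60550902, 0.24897951]), 'tool_rot': array([-1.79865905e+02, -1.52521398e-02,  1.65917660e+02]), 'ft_force': array([0.00314026, 0.27722618, 0.56136333]), 'ft_torque': array([ 2.42114287e-02,  8.38961022e-05, -1.26585894e-02]), 'finger_force': 0.0, 'gripper_width': 0.0854148129918671}
scene axis [0.5987, 0.0665, 0.0421] 0.59
scene axis [0.6291, 0.0899, 0.0548] 0.22
scene index [0.7305, 0.052, 0.0521] 0.94
scene handle [0.5561, 0.1687, 0.0835] 0.82
scene pointer [0.6263, 0.0898, 0.0585] 0.61
scene mark [0.6158, 0.1127, 0.0504] 0.86
top axis [0.6031, 0.0663, 0.0438] 0.58
top index [0.7305, 0.0544, 0.0495] 0.93
top handle [0.5542, 0.1638, 0.0808] 0.7
top handle [0.6743, 0.1891, 0.0] 0.69
top pointer [0.6287, 0.0917, 0.0556] 0.55
top mark [0.6091, 0.1205, 0.0494] 0.69
movement [0.5995, -0.0807, 0.0018] 0.51
screwdriver [0.5151, 0.2104, 0.0043] 0.49
loupe [0.6747, 0.1901, -0.002] 0.54
tweezers [0.4296, -0.3446, -0.0026] 0.64
dish [0.6413, 0.3931, 0.0019] 0.8
oil_jar [0.6344, -0.3855, -0.0003] 0.56
parts_tray [0.402, 0.3677, -0.0017] 0.72
```

View pics/top0.png

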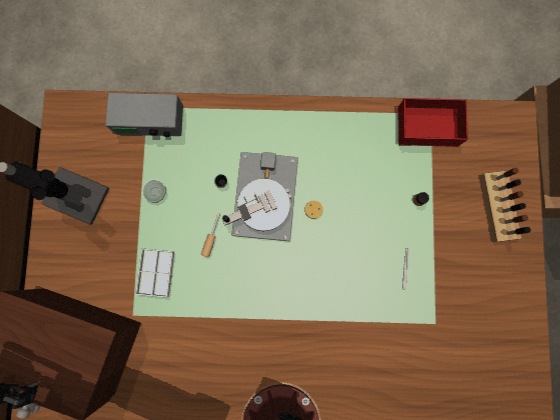

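View pics/scene0.png

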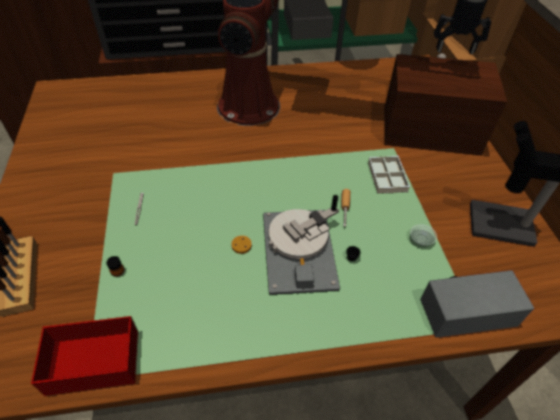

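```bash
cat > h.py <<'E'
import sys,numpy as np
from scipy.spatial.transform import Rotation as R
from workcell import ctrl
def row(p,yaw):
    s=ctrl.observe();r=R.from_euler('xyz',s["tool_rot"],degrees=True)
    t=R.from_euler('xyz',[180,0,yaw],degrees=True)
    return np.round(r.inv().apply(np.array(p)-s["eef_pos"])*100,2),np.round((r.inv()*t).as_rotvec(),3)
if __name__=="__main__":
    a=list(map(float,sys.argv[1:]));print(*row(a[:3],a[3]))
E
python3 h.py .555 .166 .22 114.7
```

```text
[-49.79 -32.9    3.03] [ 0.    -0.     0.894]
```

```bash
python3 -m crank '[[-49.8,-32.9,3,0,0,0.894,-0.3],[-49.8,-32.9,3,0,0,0.894,-0.3],[-49.8,-32.9,3,0,0,0.894,-0.3],[-49.8,-32.9,3,0,0,0.894,-0.3],[-49.8,-32.9,3,0,0,0.894,-0.3],[-49.8,-32.9,3,0,0,0.894,-0.3],[-49.8,-32.9,3,0,0,0.894,-0.3],[-49.8,-32.9,3,0,0,0.894,-0.3],[-49.8,-32.9,3,0,0,0.894,-0.3],[-49.8,-32.9,3,0,0,0.894,-0.3],[-49.8,-32.9,3,0,0,0.894,-0.3],[-49.8,-32.9,3,0,0,0.894,-0.3]]' 20; python3 h.py .555 .166 .22 114.7
```

```text
time: 1.95
eef_pos: [0.4904, 0.2361, 0.2255]
tool_rot: [179.9, -0.0, 114.7]
ft_force: [0.9, 0.9, 0.4]
gripper_width: 0.0553
finger_force: 0.0
[-9.07  2.94  0.55] [ 0.001 -0.    -0.   ]
```

```bash
python3 -m crank '[[-7,2.3,0.3,0,0,0,-0.3],[-7,2.3,0.3,0,0,0,-0.3],[-7,2.3,0.3,0,0,0,-0.3],[-7,2.3,0.3,0,0,0,-0.3]]'; python3 - <<'E'
from workcell import ctrl
import cv2,numpy as np
im=ctrl.read_camera("wrist");cv2.imwrite("pics/w1.png",im)
for t in("axis","index","handle","pointer","mark"):
    for r in ctrl.spot_point(t,"wrist")[:2]:print(t,r["location"],r["confidence"])
m=ctrl.camera_model("wrist");print(m["camera_matrix"],-cv2.Rodrigues(m["rvec"])[0].T@m["tvec"].ravel())
E
python3 h.py .555 .166 .22 114.7
```

```text
time: 2.28
eef_pos: [0.5403, 0.1824, 0.2221]
tool_rot: [-180.0, -0.0, 114.5]
ft_force: [-0.2, 0.5, -0.2]
gripper_width: 0.0559
finger_force: 0.0
axis [0.6039, 0.0593, 0.0423] 0.88
index [0.5569, 0.1574, 0.0835] 0.65
handle [0.559, 0.1584, 0.0849] 0.56
pointer [0.6287, 0.0879, 0.0588] 0.68
mark [0.6187, 0.1146, 0.0519] 0.96
[[357.57470265   0.         276.97508812]
 [  0.         357.57470265 215.33989093]
 [  0.           0.           1.        ]] [0.50862503 0.25092148 0.3453873 ]
[-2.42  0.7   0.23] [-0.    -0.     0.002]
```

View pics/w1.png

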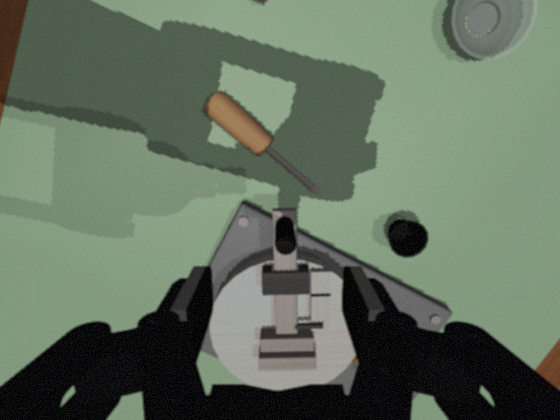

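```bash
python3 - <<'E'
from workcell import ctrl
import cv2,numpy as np
m=ctrl.camera_model("wrist")
P=lambda X:cv2.projectPoints(np.array(X,float),m["rvec"],m["tvec"],m["camera_matrix"],None)[0].reshape(-1,2).round(0).tolist()
for a in[(.555,.166),(.557,.160),(.559,.158)]:print(a,P([[*a,.107],[*a,.057]]))
for a in[(.601,.066),(.604,.059)]:print(a,P([[a[0]+.075*np.cos(t),a[1]+.075*np.sin(t),.045] for t in np.radians([114.7,24.7,204.7])]))
im=cv2.imread("pics/w1.png")[190:345,190:380];cv2.imwrite("pics/w1c.png",cv2.resize(im,None,fx=3.8,fy=3.8,interpolation=cv2.INTER_CUBIC))
E
```

```text
(0.555, 0.166) [[286.0, 250.0], [285.0, 228.0]]
(0.557, 0.16) [[285.0, 258.0], [284.0, 235.0]]
(0.559, 0.158) [[287.0, 262.0], [285.0, 238.0]]
(0.601, 0.066) [[284.0, 260.0], [361.0, 332.0], [206.0, 331.0]]
(0.604, 0.059) [[284.0, 268.0], [360.0, 339.0], [206.0, 338.0]]
```

View pics/w1c.png

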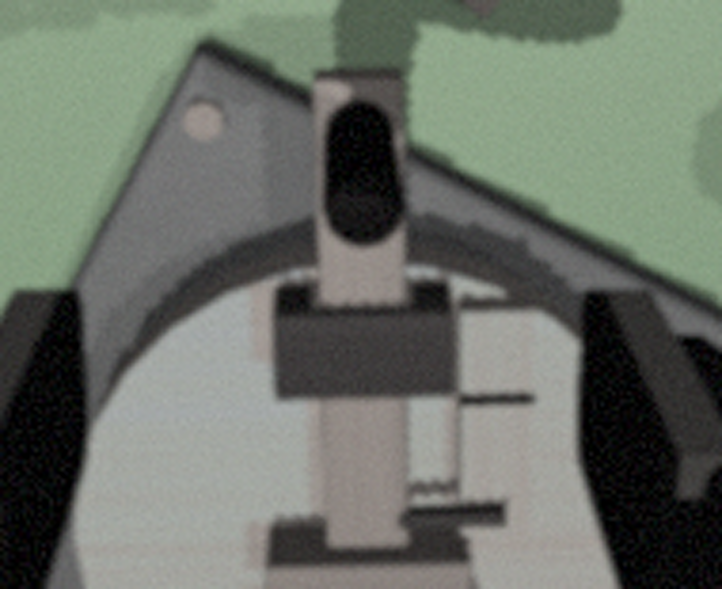

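```bash
python3 -m crank '[[-2.4,0.7,0.2,0,0,0,-0.3],[-2.4,0.7,3.5,0,0,0,-0.3],[-2.4,0.7,7,0,0,0,-0.3],[-2.4,0.7,10,0,0,0,0],[-2.4,0.7,13,0,0,0,0.3],[-2.4,0.7,13.3,0,0,0,0.5],[-2.4,0.7,13.3,0,0,0,0.5],[-2.4,0.7,13.3,0,0,0,0.5]]' 20; python3 - <<'E'
from workcell import ctrl
import cv2,numpy as np
im=ctrl.read_camera("wrist");cv2.imwrite("pics/w2.png",im)
for t in("handle","pointer","mark"):
    for r in ctrl.spot_point(t,"wrist")[:1]:print(t,r["location"],r["confidence"])
E
python3 h.py .555 .166 .088 114.7
```

```text
time: 3.25
eef_pos: [0.5561, 0.1657, 0.0903]
tool_rot: [180.0, 0.0, 114.8]
ft_force: [-1.1, -0.7, 0.5]
gripper_width: 0.0213
finger_force: 0.2
handle [0.5519, 0.1612, 0.0855] 0.73
[ 0.15 -0.2   0.37] [0.004 0.001 0.   ]
```

View pics/w2.png

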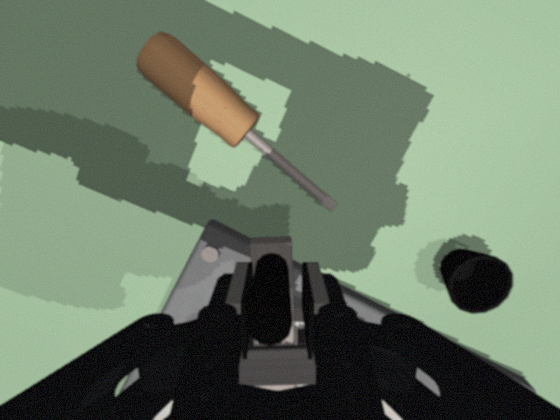

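```bash
python3 -m crank '[[-0.04,-0.9,0.3,0,0,-0.08,0.55],[-0.14,-1.79,0.3,0,0,-0.16,0.55],[-0.32,-2.67,0.3,0,0,-0.24,0.55],[-0.57,-3.54,0.3,0,0,-0.32,0.55],[-0.89,-4.38,0.3,0,0,-0.40,0.55],[-1.27,-5.19,0.3,0,0,-0.48,0.55],[-1.72,-5.98,0.3,0,0,-0.56,0.55],[-2.23,-6.72,0.3,0,0,-0.64,0.55],[-2.79,-7.42,0.3,0,0,-0.72,0.55],[-2.79,-7.42,0.3,0,0,-0.72,0.55],[-2.79,-7.42,0.3,0,0,-0.72,0.55]]'; python3 - <<'E'
from workcell import ctrl
import cv2,numpy as np
print(ctrl.observe()["eef_pos"])
for c in("top","scene","wrist"):
  im=ctrl.read_camera(c);cv2.imwrite(f"pics/{c}3.png",im)
  for t in("handle","axis","index","pointer","mark"):
    for r in ctrl.spot_point(t,c)[:1]:print(c,t,r["location"],r["confidence"])
print(ctrl.observe()["eef_pos"],ctrl.observe()["tool_rot"])
E
```

```text
time: 4.37
eef_pos: [0.5011, 0.1086, 0.0876]
tool_rot: [179.9, 0.1, 155.8]
ft_force: [-0.4, 0.1, -0.4]
gripper_width: 0.0194
finger_force: 0.0
[0.50106671 0.10859158 0.08761214]
top handle [0.6057, 0.1008, 0.0541] 0.27
top axis [0.6035, 0.0664, 0.043] 0.61
top index [0.7328, 0.0548, 0.05] 0.91
top pointer [0.6044, 0.0985, 0.0554] 0.58
top mark [0.5759, 0.1104, 0.0504] 0.56
scene handle [0.4966, 0.1099, 0.082] 0.76
scene axis [0.598, 0.0666, 0.0448] 0.69
scene index [0.7324, 0.0502, 0.0502] 0.64
scene pointer [0.6038, 0.0974, 0.058] 0.64
scene mark [0.5791, 0.1111, 0.0522] 0.57
wrist handle [0.5006, 0.1005, 0.0821] 0.88
[0.49999585 0.10863052 0.08620204] [1.79999504e+02 1.16024043e-03 1.55944599e+02]
```

View pics/wrist3.png

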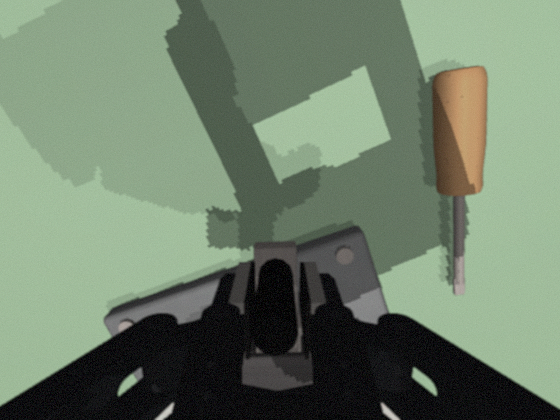

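```bash
python3 - <<'E'
from workcell import ctrl
import cv2,numpy as np
m=ctrl.camera_model("wrist");Rm=cv2.Rodrigues(m["rvec"])[0];t=np.array(m["tvec"]).ravel();C=-Rm.T@t
def ray(u,v,z):
    d=Rm.T@np.linalg.inv(m["camera_matrix"])@[u,v,1];return C+d*(z-C[2])/d[2]
im=cv2.imread("pics/wrist3.png")
g=cv2.cvtColor(im,cv2.COLOR_BGR2GRAY).astype(float)
for pr in[((128,304),(352,229)),((125,327),(345,255))]:
    a,b=ray(*pr[0],.016),ray(*pr[1],.016);d=a-b
    print(a.round(4),b.round(4),np.linalg.norm(d).round(4),np.degrees(np.arctan2(d[1],d[0])).round(2))
E
```

```text
[0.501  0.0092 0.016 ] [0.5114 0.1507 0.016 ] 0.1418 -94.19
[ 0.5142 -0.0008  0.016 ] [0.5247 0.1413 0.016 ] 0.1425 -94.24
```

```bash
python3 -m crank '[[-0.04,-0.89,0,0,0,-0.08,0.55],[-0.14,-1.78,0,0,0,-0.16,0.55],[-0.27,-2.43,0,0,0,-0.22,0.55],[-0.4,-2.97,0,0,0,-0.27,0.55],[-0.53,-3.4,0,0,0,-0.31,0.55],[-0.61,-3.64,0,0,0,-0.333,0.55],[-0.61,-3.64,0,0,0,-0.333,0.55],[-0.61,-3.64,0,0,0,-0.333,0.55]]'; python3 - <<'E'
from workcell import ctrl
import cv2,numpy as np
for c in("wrist","top","scene"):
  im=ctrl.read_camera(c);cv2.imwrite(f"pics/{c}4.png",im)
  for t in("handle","axis","index","pointer","mark"):
    for r in ctrl.spot_point(t,c)[:1]:print(c,t,r["location"],r["confidence"])
s=ctrl.observe();print(s["eef_pos"],s["tool_rot"],s["ft_force"])
E
```

```text
time: 5.93
eef_pos: [0.4907, 0.0729, 0.0862]
tool_rot: [180.0, 0.0, 175.0]
ft_force: [0.8, 0.3, -0.8]
gripper_width: 0.0193
finger_force: 0.0
wrist handle [0.4905, 0.0679, 0.0827] 0.98
top axis [0.6013, 0.0666, 0.0466] 0.64
top index [0.7318, 0.0556, 0.0501] 0.81
top pointer [0.5935, 0.0969, 0.0559] 0.72
top mark [0.5629, 0.1032, 0.0515] 0.82
scene handle [0.4869, 0.0755, 0.0821] 0.6
scene axis [0.6008, 0.069, 0.0421] 0.78
scene index [0.4002, 0.3679, -0.0006] 0.65
scene pointer [0.5915, 0.0975, 0.0565] 0.73
scene mark [0.5687, 0.0984, 0.0502] 0.76
[0.4907244  0.07291437 0.08619817] [-1.79999928e+02 -1.44444188e-03  1.75025554e+02] [-0.42426097  0.59343247  0.10765725]
```

View pics/wrist4.png

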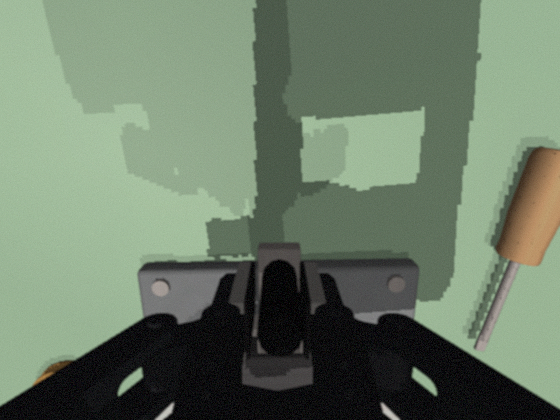

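```bash
python3 -m crank '[[0,0,0,0,0,0,0.8],[0,0,0,0,0,0,1],[0,0,0,0,0,0,1],[0,0,0,0,0,0,1],[0,0,0,0,0,0,1],[0,0,0,0,0,0,1]]' 70;  python3 -c "
from workcell import ctrl
s=ctrl.observe();print(s['eef_pos'],s['tool_rot'],s['ft_force'],s['finger_force'])"
```

```text
time: 7.33
eef_pos: [0.4907, 0.0729, 0.0864]
tool_rot: [180.0, -0.0, 175.0]
ft_force: [-1.5, 0.5, 3.9]
gripper_width: 0.0144
finger_force: 68.1
[0.49072907 0.07293727 0.08637588] [ 1.79997734e+02 -4.33979111e-03  1.75025297e+02] [-1.54876105  0.51430074  3.86033703] 68.1018054485321
```

```bash
python3 -m crank '[[0.4,0,0,0,0,0,1],[0.8,0,0,0,0,0,1],[1.2,0,0,0,0,0,1],[1.6,0,0,0,0,0,1],[2,0,0,0,0,0,1],[2.4,0,0,0,0,0,1],[2.7,0,0,0,0,0,1],[2.9,0,0,0,0,0,1],[3,0,0,0,0,0,1],[3,0,0,0,0,0,1],[3,0,0,0,0,0,1]]' 70; python3 - <<'E'
from workcell import ctrl
import cv2,numpy as np
for c in("wrist","top","scene"):
  im=ctrl.read_camera(c);cv2.imwrite(f"pics/{c}5.png",im)
  for t in("handle","axis","pointer","mark"):
    for r in ctrl.spot_point(t,c)[:1]:print(c,t,r["location"],r["confidence"])
s=ctrl.observe();print(s["eef_pos"],s["tool_rot"],s["ft_force"],np.hypot(*(s["eef_pos"]-[.49073,.07294,0])[:2]))
a=cv2.imread("pics/wrist5.png")[200:400,180:380]
b=cv2.imread("pics/scene5.png")[200:300,250:350];d=cv2.imread("pics/top5.png")[140:250,220:310]
f=lambda x:cv2.resize(x,(390,390),interpolation=cv2.INTER_CUBIC)
cv2.imwrite("pics/c5.png",np.hstack([f(a),f(b)]))
E
```

```text
time: 8.25
eef_pos: [0.4635, 0.075, 0.0864]
tool_rot: [-180.0, 0.4, 175.0]
ft_force: [8.8, -1.7, -7.5]
gripper_width: 0.0144
finger_force: 68.2
wrist handle [0.4643, 0.0687, 0.0829] 0.82
top axis [0.603, 0.0647, 0.0455] 0.96
top pointer [0.5693, 0.0997, 0.055] 0.6
top mark [0.5624, 0.104, 0.0494] 0.87
scene handle [0.4617, 0.0771, 0.0819] 0.66
scene axis [0.6002, 0.0639, 0.0407] 0.66
scene pointer [0.5673, 0.0999, 0.0534] 0.76
scene mark [0.5681, 0.0994, 0.0502] 0.95
[0.46362535 0.07504512 0.08643807] [179.99986583   0.44295305 175.01037357] [ 8.3527849  -1.37871965 -7.65780418] 0.027186276137640974
```

View pics/c5.png

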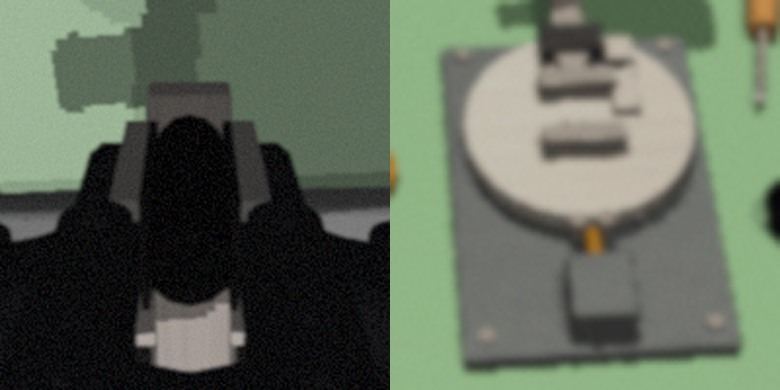

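```bash
python3 -m crank '[[0.15,0,0,0,0,0,1],[0.3,0,0,0,0,0,1],[0.3,0,0,0,0,0,1],[0.3,0,0,0,0,0,1],[0.3,0,0,0,0,0,1],[0.3,0,0,0,0,0,1]]' 70; python3 - <<'E'
from workcell import ctrl
import cv2,numpy as np
for c in("wrist","top","scene"):
  im=ctrl.read_camera(c);cv2.imwrite(f"pics/{c}6.png",im)
  for t in("pointer","mark"):
    for r in ctrl.spot_point(t,c)[:1]:print(c,t,r["location"],r["confidence"])
s=ctrl.observe();print(s["eef_pos"],s["tool_rot"],s["ft_force"],np.hypot(*(s["eef_pos"]-[.49073,.07294,0])[:2]))
a=[cv2.imread(f"pics/wrist{i}.png")[230:260,240:320] for i in(4,6)]
b=[cv2.imread(f"pics/scene{i}.png")[205:255,280:330] for i in(4,6)]
f=lambda x,w,h:cv2.resize(x,(w,h),interpolation=cv2.INTER_CUBIC)
cv2.imwrite("pics/c6.png",np.vstack([np.hstack([f(x,400,150) for x in a]),np.hstack([f(x,400,400) for x in b])]))
E
```

```text
time: 9.5
eef_pos: [0.4608, 0.0753, 0.0865]
tool_rot: [180.0, 0.5, 175.0]
ft_force: [9.3, -1.1, -8.8]
gripper_width: 0.0145
finger_force: 68.2
top mark [0.5627, 0.1033, 0.0514] 0.88
scene pointer [0.565, 0.0994, 0.0541] 0.7
scene mark [0.5656, 0.0989, 0.0517] 0.94
[0.46083711 0.07525649 0.08645892] [179.99954358   0.4732725  175.00708788] [ 9.12608416 -1.68353681 -7.70862058] 0.02998251488135733
```

View pics/c6.png

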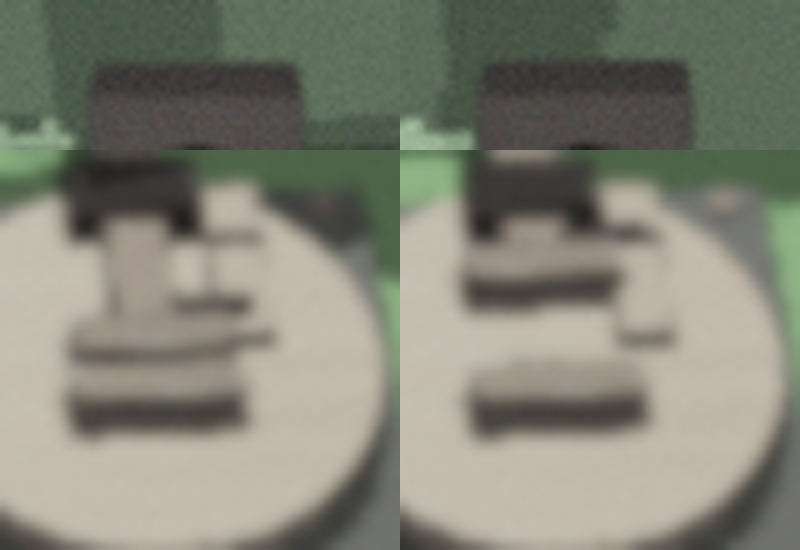

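```bash
python3 -c "
from workcell import ctrl
print(ctrl.finish_job())"
```

```text
the job is handed in; nothing more can be done
None
```

The disc is clicked into its notch, the handle is pulled out 30 mm so the pointer is level with the mark, and the arm is still holding it there against the spring; I handed the job in at about 9.7 s (the judge's verdict was not reported back), and nothing else on the bench was touched.

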